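# Load the light-sensor head and lock its retaining ring

## Task

Get the light-sensor head ready: put the green filter into the black barrel, flat on its sprung seat, then the lens on top of it. Then set the retaining ring in the mouth with its two brass pins down the side slots and screw it clockwise (seen from above) under the lips until it stops, so that it clamps the stack against the spring, and let go. Leave the red filter and everything else on the bench where it is.

Things in the scene. Friction and masses are not known exactly. Their poses are not given: they have to be found in the camera images.
- barrel_mouth (a point): Centre of the mouth of the upright black barrel, on its axis at rim level, 67 mm above the bench; z up. Outer diameter 70 mm, bore 53 mm. Two slots 30 mm wide, on the +y and -y sides, cut right through the wall from the rim down to 20 mm above the bench: fingers closing along y can lower a part through them onto the seat and open there.
- barrel: The barrel and its fixed plate (130 x 100 mm, 14 mm high; under the slots 20 mm). Origin under the axis at bench level, axes as barrel_mouth. Lips inside the rim about +x and -x: a ring pin in a slot (within 25 deg of its middle), turned clockwise from above, goes under a lip, is forced 4.5 mm down a ramp, runs level for the last 15 deg, and stops hard 90 deg from the slot's middle, along x. Anticlockwise is blocked.
- seat (a joint): Travel (m) of the brass spring seat, a disc 42 mm in diameter inside the barrel: 0 at rest, its top then 33 mm below the rim; grows as it is pressed down, to 0.008 at most. Spring: 3 N of preload, then 1.2 N per mm. With both optics in and the ring locked it reads about 0.003.
- green_filter_mid (a point): Centre (half-way up) of the green filter, z up. A round cell 50 mm in diameter and 10 mm thick (edges bevelled 1.5 mm), lying flat on a purple mat 2 mm thick; black rim, green glass. 45 g. Its yaw does not matter.
- lens_mid (a point): Centre (half-way up) of the lens, z up. A round cell 50 mm in diameter and 10 mm thick (edges bevelled 1.5 mm), lying flat on a purple mat 2 mm thick; silver aluminium rim, clear domed glass that stays below the top of the rim. 45 g. Dome up, as it lies. Its yaw does not matter.
- ring_mid (a point): Centre (half-way up) of the aluminium retaining ring, z up, standing upright on the bench: 36 mm high, hollow, 70 g. Lowest 16 mm: skirt 49 mm in diameter, bevelled foot. Above it a collar 43 mm in diameter with two orange flats facing +y and -y, 46 mm apart, 20 mm wide, from 18 to 36 mm above the foot: grip these. A half turn makes no difference.
- red_filter_mid (a point): Centre of a spare red filter, same as the green one but with red glass, on the same purple mat; not to be used.
- pen: purple pen 135 mm long, lying on the bench; leave alone
- mouse: white computer mouse on a purple mouse pad at the right; leave alone
- adapter: small blue plug adapter, 45 mm; leave alone
- module: small green circuit module with a white top, 65 mm by 30 mm; leave alone
- driver: screwdriver, 170 mm long; leave alone
- mug: blue mug, 95 mm high, at the left; leave alone
- ring: The same ring, origin at the centre of its foot, same axes. Two brass pins 5 mm thick stick out along +y and -y, 5 mm above the foot, 61 mm over their ends. Resting on both optics its foot is 13 mm below the barrel's rim, pins 1 mm below the lips' entry; locked, about 16 mm. Pressed 5 mm down from rest (9 N of spring) its pins pass freely under the lips.

How it is judged:
On the way, in this order (a step that is already met when the one before it is completed fails the run):
1. the green filter lies flat on the seat in the barrel (horizontal distance between green_filter_mid and barrel_mouth below 0.004 m and z of green_filter_mid in the frame of barrel_mouth between -0.038 and -0.0262 m and angle between green_filter_mid's own z axis and vertical below 0.08 rad), for 0.2 s.
2. the lens lies flat on the green filter in the barrel (all of step 1 and horizontal distance between lens_mid and barrel_mouth below 0.004 m and z of lens_mid in the frame of barrel_mouth between -0.028 and -0.0162 m and angle between lens_mid's own z axis and vertical below 0.08 rad), for 0.2 s.
At the end, for the whole second after the job is handed in: Filter flat on the seat, lens flat on the filter (4 mm of the axis, 0.08 rad); ring level (0.07 rad), at rest, 4 mm of the axis, centre -3 to 4.8 mm above the rim, pins within 0.25 rad of the stop direction (barrel x); spring seat held pressed 1.5 to 5.5 mm (all of step 2 and horizontal distance between ring_mid and barrel_mouth below 0.004 m and z of ring_mid in the frame of barrel_mouth between -0.003 and 0.0048 m and angle between ring_mid's own z axis and vertical below 0.07 rad and angle between the y axis of ring_mid and the x axis of barrel_mouth, either way round below 0.25 rad and value of joint seat between 0.0015 and 0.0055 m and linear speed of ring below 0.01 m/s); the robot touches nothing.
It fails at once if the spare red filter is shifted by more than 3 cm (distance of red_filter_mid from where it was at the start of the episode above 0.03 m).
It fails at once if the pen, mouse, adapter, module, screwdriver or mug is shifted by more than 3 cm (distance of any of pen, mouse, adapter, module, driver, mug from where it was at the start of the episode above 0.03 m).
It also fails if it takes over 67 s, if anything falls off the work surface, if the arm or the gripper's body presses on something with over 40 N, if the wrist force passes 120 N, or if a joint passes its speed limit or range.

## Robot

A 6-joint arm with a two-finger parallel gripper is mounted at the origin on the work surface. World frame = base frame: x ahead of the robot, y to its left, z up, the work surface at z = 0. Lengths are in m, angles in rad, forces in N, time in s.
With the tool pointing down it reaches from about 0.275 to 0.725 m from the base axis. Payload 5.6 kg.
Tool frame: the origin (TCP) lies between the finger pads; the fingertips stand bot.tcp_to_tips ahead of it and the grasp point (between the pads) lies 5 mm behind it (bot.tcp_to_tips is the distance from the TCP to the fingertips, in m); z points along the fingers, y is the line along which they close (so a half turn about z gives the same grasp; the last joint's range is limited). The gripper opens to 85 mm and grips with 20 to 120 N. Pads are 22 mm wide; open, the fingers measure 114 mm over their backs; the gripper's body (76 mm by 85 mm) begins 54 mm behind the grasp point. The pads swing forward as they close: fully open they stand 13 mm farther back than shut.
Start: joints at [1.411, 0.255, 0.108, 0, -1.424, -0.285], TCP at [0.237, 0.496, 0.245] pointing down, gripper open.
Joint ranges: [-2.95, 2.95], [-1.21, 1.97], [-1.09, 1.5], [-2.87, 1.71], [-2.94, -0.07], [-3.05, 3.05]. Speed limits (rad/s): [2.57, 2.57, 3.14, 3.14, 3.14, 3.14].

## Interface

Orientations are given as a unit quaternion [w, x, y, z].
In Python, from station import bot gives the robot as it stands.
- The arm moves only by the shell command python3 -m crank 'ROWS' [FORCE]. ROWS is JSON, a list that holds one entry, the list of rows, each a list of 7 numbers: the closure in counts, from 0 (fully open) to 255 (shut), then the shift along the tool's x, y, z each as a share of 20 mm, from -1 to 1, then the turn, a rotation vector about the tool's x, y, z each as a share of 0.08 rad, from -1 to 1. In form: [[[claw, x, y, z, ax, ay, az], ...]]. A call has 1 to 20 rows; each row shifts and turns the commanded pose from where the row before left it, along the tool's axes as they then stand; what a row does not reach is not made up. A row lasts 1/12 s, in which the tool goes at most 41.7 mm and 7.16 degrees, less where a joint would pass 70% of its speed; a pose out of reach is approached as far as the arm can. A call with a number of a shift or a turn outside -1 to 1 is refused whole. A call with a gripper value outside its range is refused whole. The fingers move at their own pace and stop on an object; FORCE is the grip in N (left out, the last holds). Time passes only in rows, so rows that do not move let the fingers close. It gives the time, the measured TCP pose, the force, the opening and the grip force at its end, in the units of the state.
- bot.read_state(): the state, without advancing time (a new reading comes with each control period).
- bot.read_camera(name): name is "side" or "top" or "wrist"; returns a dict with "img" (400x640x3 uint8, blue, green, red), "fovy" (degrees; the focal length in pixels is half the picture's height over the tangent of half this angle, whatever the lens; pixels are square), "cx", "cy" (the principal point, pixels), "extrinsics" (4x4, takes a point from world to camera coordinates); the wrist camera has in their place "hand_eye" (4x4, takes a point from camera to tool coordinates, whose origin is the TCP and whose axes are the flange's). Camera axes: x right, y down, z forward; pixel columns grow to the right and rows downward; lengths in m; the calibration is good to about 2 mm. The wrist camera is an equidistant fisheye: a pixel r from the principal point sees the ray r / f radians off the axis. A picture is of the moment at which its call begins: read the wrist's pose just before it. There is no depth.
- bot.finish_job(): hands the job in; it is judged then, once.
The state is a dict: "time": time; "joints": joint angles; "dq": joint speeds; "effort": joint torques, N m; "ee_pos": TCP position; "tool_rot": TCP orientation; "wrist_force": force on the tool from outside, world axes, zero at the start; "moment": the same for the moment, N m; "finger_gap": finger opening in m; "finger_force": force on a finger pad.
Only numpy, scipy, OpenCV 4.12 (cv2) and the standard library are available. Lean on these libraries where they do the work, as an engineer would, in place of code of your own. Each camera call takes 0.05 s, during which the arm holds its last target. There are 200 camera calls.

## Working session

There is one attempt and no reset: what is moved stays moved. The work goes in short steps, Python scripts to look and compute and a shell command to move; the robot and the scene stay as the last step left them, time stands still between calls to the robot, and variables do not carry over. Pictures are saved under pics/ and viewed, at most 13 in all, crops included, and the job is handed in when it is done.

```bash
ls; mkdir -p pics; python3 - <<'E'
from station import bot
import cv2, numpy as np
s=bot.read_state(); print(s, bot.tcp_to_tips)
for n in("top","side"):
    c=bot.read_camera(n); cv2.imwrite(f"pics/{n}0.png",c["img"]); print(n,c["fovy"],c["cx"],c["cy"],np.round(c["extrinsics"],4).tolist())
c=bot.read_camera("wrist"); cv2.imwrite("pics/w0.png",c["img"]); print(c["fovy"],c["cx"],c["cy"],np.round(c["hand_eye"],4).tolist())
E
```

```text
pics
{'time': 0.0, 'joints': array([ 1.41058069e+00,  2.55740602e-01,  1.06995302e-01, -4.95604782e-04,
       -1.42389921e+00, -2.84592340e-01]), 'dq': array([ 6.01179365e-05, -6.54217696e-04, -1.63923054e-04, -2.05783394e-03,
       -7.01555660e-05,  2.67137896e-04]), 'effort': array([-1.05548526e-03, -3.86630309e+01,  2.37933129e+01,  5.36492899e+00,
       -6.33033109e-03, -1.67554981e-05]), 'ee_pos': array([0.23639667, 0.4960776 , 0.24439231]), 'tool_rot': array([ 9.37538652e-04,  9.75361511e-01, -2.20610535e-01, -1.87195390e-04]), 'wrist_force': array([-0.43107596,  0.40604166, -0.14403667]), 'moment': array([ 0.04069333, -0.05175793, -0.01462338]), 'finger_force': 0.0, 'finger_gap': 0.08543093514614944} 0.014
top 46.05187130878619 320.6949004574073 194.38666515954023 [[-0.0248, -0.9997, 0.0043, 0.0208], [-0.9966, 0.0244, -0.0782, 0.5622], [0.0781, -0.0062, -0.9969, 1.257], [0.0, 0.0, 0.0, 1.0]]
side 47.365739571052636 321.2215044934911 204.023394509743 [[0.8234, -0.5673, 0.0118, -0.4243], [-0.3245, -0.4879, -0.8104, 0.2339], [0.4654, 0.6635, -0.5858, 1.0929], [0.0, 0.0, 0.0, 1.0]]
65.70646984690485 321.37146380069396 201.17278420916992 [[0.0006, -0.9651, -0.262, 0.0662], [1.0, 0.0006, 0.0, 0.0003], [0.0001, -0.262, 0.9651, -0.1289], [0.0, 0.0, 0.0, 1.0]]
```

View pics/top0.png

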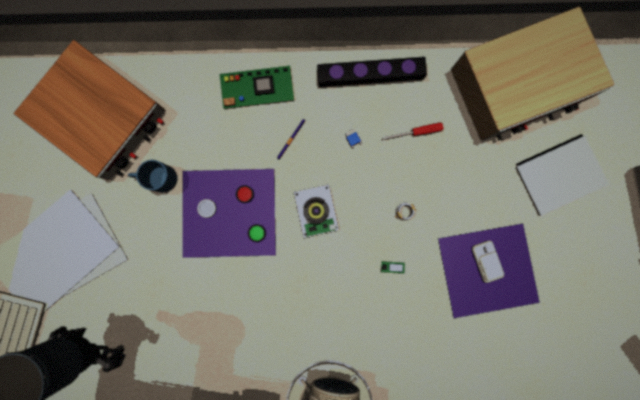

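View pics/side0.png

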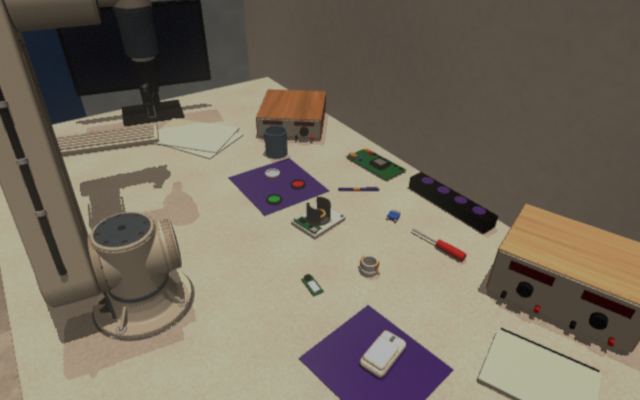

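The top view shows the green filter at (257,233), lens (206,208), red filter (245,194), barrel (316,210), and ring (404,212). The side view shows the same layout with the barrel slots visible at about (318,212).

```bash
cat > h.py <<'E'
import numpy as np, cv2
from station import bot
from scipy.spatial.transform import Rotation as R
def rot(q): return R.from_quat([q[1],q[2],q[3],q[0]]).as_matrix()
def cam(n):
    """-> picture and function(u,v,z): world point on the plane at height z, and function world->pixel"""
    s=bot.read_state(); c=bot.read_camera(n); f=200/np.tan(np.radians(c["fovy"]/2)); k=np.array([c["cx"],c["cy"]])
    if n=="wrist":
        T=np.eye(4); T[:3,:3]=rot(s["tool_rot"]); T[:3,3]=s["ee_pos"]; W=T@c["hand_eye"]
    else: W=np.linalg.inv(c["extrinsics"])
    def cast(u,v,z):
        d=(np.array([u,v])-k)/f; r=np.hypot(*d)
        ray=np.array([*(d*np.sinc(r/np.pi)),np.cos(r)]) if n=="wrist" else np.array([*d,1])
        ray=W[:3,:3]@ray; return W[:3,3]+ray*(z-W[2,3])/ray[2]
    def proj(p):
        p=np.linalg.inv(W)@[*p,1]; h=np.hypot(p[0],p[1])
        return k+f*p[:2]*(np.arctan2(h,p[2])/h if n=="wrist" else 1/p[2])
    return c["img"],cast,proj
def blob(m,near,rad):
    w=np.zeros(m.shape,np.uint8); cv2.circle(w,tuple(int(x) for x in near),rad,255,-1)
    m=cv2.bitwise_and(m.astype(np.uint8),w); M=cv2.moments(m,True)
    return M["m10"]/max(M["m00"],1),M["m01"]/max(M["m00"],1),M["m00"],m
def tool():
    s=bot.read_state(); return s,rot(s["tool_rot"])
E
python3 - <<'E'
from h import *
im,cast,proj=cam("top"); hsv=cv2.cvtColor(im,cv2.COLOR_BGR2HSV)
notpurple=~((hsv[...,0]>115)&(hsv[...,0]<150)&(hsv[...,1]>90)&(hsv[...,2]>50))
for n,p,z in(("green",(257,233),.012),("lens",(206,208),.012),("red",(245,194),.012)):
    u,v,a,_=blob(notpurple*255,p,15); print(n,u,v,a,cast(u,v,z))
m=cv2.inRange(hsv,(5,100,80),(30,255,255)); 
u,v,a,mm=blob(m,(404,212),16); print("ring orange",u,v,a)
pts=np.argwhere(mm>0)[:,::-1]; w=np.array([cast(*p,.036)[:2] for p in pts]); print(w.mean(0), np.round(w,3).tolist())
u,v,a,mm=blob(m,(316,210),12);print("seat brass",u,v,a,cast(u,v,.034))
C=lambda a,x,y:cv2.resize(im[y-32:y+32,x-32:x+32],(400,400),interpolation=cv2.INTER_CUBIC)
cv2.imwrite("pics/c1.png",np.hstack([C(0,316,210),C(0,404,212)]))
E
```

```text
green 256.2983870967742 232.7741935483871 248.0 [0.46285818 0.18454378 0.012     ]
lens 206.24920127795528 207.92651757188497 313.0 [0.53385798 0.32010541 0.012     ]
red 244.35470085470087 193.82051282051282 234.0 [0.56994522 0.21570808 0.012     ]
ring orange 402.55555555555554 212.72222222222223 18.0
[ 0.50671974 -0.21126741] [[0.524, -0.24], [0.521, -0.237], [0.521, -0.24], [0.519, -0.237], [0.519, -0.24], [0.509, -0.199], [0.506, -0.196], [0.506, -0.199], [0.504, -0.199], [0.504, -0.202], [0.501, -0.199], [0.501, -0.201], [0.501, -0.204], [0.498, -0.193], [0.498, -0.201], [0.498, -0.204], [0.495, -0.204], [0.495, -0.207]]
seat brass 314.4024390243902 210.3170731707317 82.0 [0.51907596 0.0249233  0.034     ]
```

View pics/c1.png

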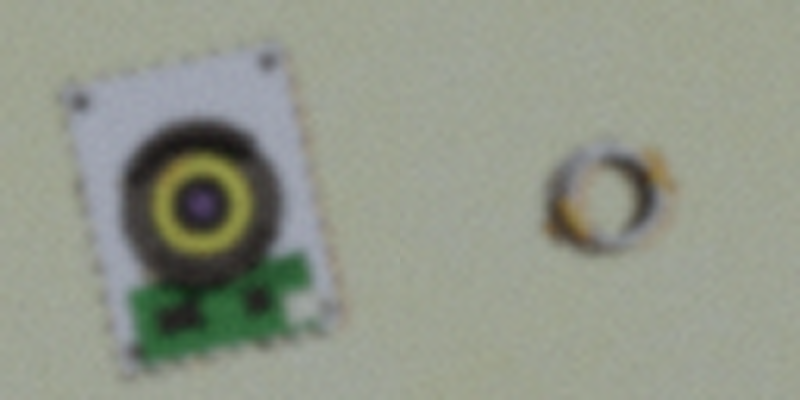

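The crop shows the barrel plate's long edges leaning about 13°, with its corners at crop (65,95), (275,45), (340,315) and (128,372). The barrel axis is near crop (202,205). The ring's orange flats are at crop (560,220) and (655,170), so its yaw is about 27°.

```bash
python3 -m crank '[[[60,0,0,0,0,0,-1],[60,0,0,0,0,0,-1],[60,0,0,0,0,0,-1],[60,0,0,0,0,0,-1],[60,0,0,0,0,0,-1],[60,0,0,0,0,0,-1],[60,0,0,0,0,0,-1],[60,0,0,0,0,0,-1],[60,0,0,0,0,0,-0.36]]]' 30
python3 -m crank '[[[60,0.42,0.98,0.28,0,0,0],[60,0.42,0.98,0.28,0,0,0],[60,0.42,0.98,0.28,0,0,0],[60,0.42,0.98,0.28,0,0,0],[60,0.42,0.98,0.28,0,0,0],[60,0.42,0.98,0.28,0,0,0],[60,0.42,0.98,0.28,0,0,0],[60,0.42,0.98,0.28,0,0,0],[60,0.42,0.98,0.28,0,0,0],[60,0.42,0.98,0.28,0,0,0],[60,0.42,0.98,0.28,0,0,0],[60,0.42,0.98,0.28,0,0,0],[60,0.42,0.98,0.28,0,0,0],[60,0.42,0.98,0.28,0,0,0],[60,0.42,0.98,0.28,0,0,0],[60,0.42,0.98,0.28,0,0,0],[60,0.42,0.98,0.28,0,0,0],[60,0.42,0.98,0.28,0,0,0],[60,0,0,0,0,0,0],[60,0,0,0,0,0,0]]]'
python3 - <<'E'
from h import *
s,Rm=tool(); print(s["ee_pos"],np.degrees(np.arctan2(Rm[1,0],Rm[0,0])),Rm[:,2],s["finger_gap"])
im,cast,proj=cam("wrist"); cv2.imwrite("pics/w1.png",im)
print(proj([.463,.1845,.012]),proj([.519,.025,.067]))
E
```

```text
time: 0.95
ee_pos: [0.2365, 0.4964, 0.245]
tool_rot: [0.0, 0.994, 0.114, -0.0]
wrist_force: [-0.0, -0.7, 0.3]
finger_gap: 0.0652
finger_force: 0.0
time: 2.62
ee_pos: [0.4625, 0.1852, 0.1439]
tool_rot: [0.0, 0.994, 0.111, -0.001]
wrist_force: [0.3, -0.1, -0.6]
finger_gap: 0.0649
finger_force: 0.0
[0.46248078 0.18519852 0.14394073] 12.715395561056596 [-1.07949535e-03 -7.12174469e-04 -9.99999164e-01] 0.06492548032902527
[321.99186499 195.29016245] [530.14982542 189.54438183]
```

View pics/w1.png

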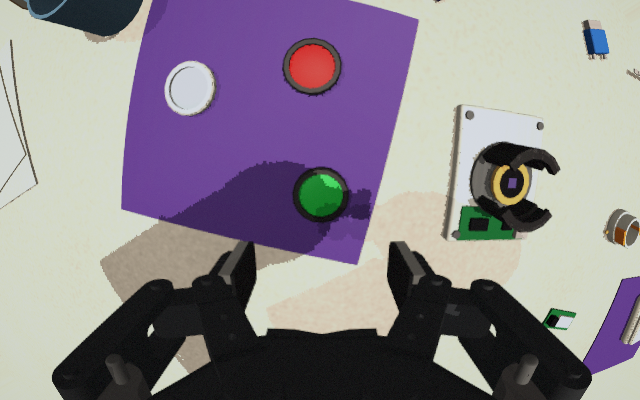

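The wrist view shows the green filter at (321,195), the lens at (190,88), and the barrel with its slots left and right (±y) and its lips up and down (±x). The calibration agrees with the top view.

```bash
python3 - <<'E'
from h import *
s,Rm=tool()
im,cast,proj=cam("wrist"); h=cv2.cvtColor(im,cv2.COLOR_BGR2HSV)
def ell(m,near,rad,z,n):
    c=max(cv2.findContours(blob(m,near,rad)[3],cv2.RETR_EXTERNAL,cv2.CHAIN_APPROX_NONE)[0],key=cv2.contourArea)
    w=np.array([cast(*q[0],z)[:2] for q in c],np.float32); (x,y),r=cv2.minEnclosingCircle(w); e=cv2.fitEllipse(w)
    print(n,np.round(e[0],4),np.round(e[1],4),"tool d mm",np.round(1000*Rm.T@(np.array([*e[0],s["ee_pos"][2]])-s["ee_pos"]),1))
ell(cv2.inRange(h,(45,100,60),(80,255,255)),(321,195),32,.0105,"green glass")
ell(cv2.inRange(h,(0,0,120),(180,60,255)),(190,88),34,.012,"lens rim")
E
```

```text
green glass [0.4626 0.1858] [0.0371 0.0379] tool d mm [ 0.2  0.1 -0. ]
lens rim [0.533  0.3212] [0.049  0.0494] tool d mm [ 9.880e+01 -1.164e+02 -1.000e-01]
```

```bash
python3 - <<'E'
from h import *
c=bot.read_camera("wrist"); H=c["hand_eye"]; f=200/np.tan(np.radians(c["fovy"]/2))
for u,v in((250,242),(255,243),(388,242),(410,243)):
    d=(np.array([u,v])-[c["cx"],c["cy"]])/f; r=np.hypot(*d); ray=H[:3,:3]@[*(d*np.sinc(r/np.pi)),np.cos(r)]
    t=(np.sign(u-320)*.0325-H[1,3])/ray[1]; print(u,v,H[:3,3]+t*ray)
E
python3 -m crank '[[[60,0,0,1,0,0,0],[60,0,0,1,0,0,0],[60,0,0,1,0,0,0],[60,0,0,1,0,0,0],[60,0,0,1,0,0,0],[60,0,0,0.9,0,0,0],[60,0,0,0,0,0,0]]]'
```

```text
250 242 [ 0.01168031 -0.0325     -0.00011847]
255 243 [ 0.00702164 -0.0325      0.00977808]
388 242 [0.00841587 0.0325     0.0078297 ]
410 243 [ 0.02271776  0.0325     -0.02750055]
time: 3.35
ee_pos: [0.46, 0.1855, 0.0236]
tool_rot: [0.001, 0.994, 0.112, -0.003]
wrist_force: [-0.8, -0.7, -0.1]
finger_gap: 0.0651
finger_force: 0.0
```

```bash
python3 -m crank '[[[60,0.1,0,0.36,0,0,0],[60,0,0,0,0,0,0],[60,0,0,0,0,0,0]]]'; python3 -m crank '[[[60,0,0,0.2,0,0,0],[60,0,0,0,0,0,0]]]'
python3 - <<'E'
from h import *
im,_,_=cam("wrist"); cv2.imwrite("pics/w2.png",im[120:320,180:460])
E
```

```text
time: 3.6
ee_pos: [0.465, 0.1872, 0.0201]
tool_rot: [-0.0, 0.994, 0.112, 0.001]
wrist_force: [0.0, 1.1, -0.4]
finger_gap: 0.0656
finger_force: 0.0
time: 3.77
ee_pos: [0.4645, 0.1868, 0.0155]
tool_rot: [-0.0, 0.994, 0.112, 0.0]
wrist_force: [0.2, 0.4, -0.0]
finger_gap: 0.065
finger_force: 0.0
```

View pics/w2.png

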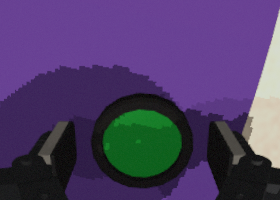

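The crop shows the filter centred between the open pads, at about crop (143,140). I'll move 2 mm back in x and lower a bit, watching the force.

```bash
python3 -m crank '[[[60,-0.1,0.03,0.1,0,0,0],[60,0,0,0.05,0,0,0],[60,0,0,0,0,0,0]]]';  python3 -m crank '[[[110,0,0,0,0,0,0],[110,0,0,0,0,0,0],[110,0,0,0,0,0,0],[110,0,0,0,0,0,0],[110,0,0,0,0,0,0],[130,0,0,0,0,0,0],[130,0,0,0,0,0,0]]]' 30
```

```text
time: 4.07
ee_pos: [0.4623, 0.1853, 0.0121]
tool_rot: [0.0, 0.994, 0.112, -0.0]
wrist_force: [-0.3, -0.3, 0.3]
finger_gap: 0.0651
finger_force: 0.0
time: 4.65
ee_pos: [0.4634, 0.1858, 0.0134]
tool_rot: [-0.0, 0.994, 0.112, 0.001]
wrist_force: [-1.1, -0.8, 7.1]
finger_gap: 0.0487
finger_force: 31.4
```

```bash
python3 -m crank '[[[130,0,0,-0.5,0,0,0],[130,0,0,-1,0,0,0],[130,0,0,-1,0,0,0],[130,0,0,-1,0,0,0],[130,0,0,-1,0,0,0],[130,0,0,-1,0,0,0],[130,-0.23,0.94,-0.2,0,0,0],[130,-0.23,0.94,0,0,0,0],[130,-0.23,0.94,0,0,0,0],[130,-0.23,0.94,0,0,0,0],[130,-0.23,0.94,0,0,0,0],[130,-0.23,0.94,0,0,0,0],[130,-0.23,0.94,0,0,0,0],[130,-0.23,0.94,0,0,0,0],[130,-0.23,0.94,0,0,0,0],[130,0,0,0,0,0,0],[130,0,0,0,0,0,0],[130,0,0,0,0,0,0]]]'
python3 - <<'E'
from h import *
s,Rm=tool(); print(s["ee_pos"])
im,cast,proj=cam("wrist"); cv2.imwrite("pics/w3.png",im); print(proj([.519,.025,.034]),proj([.519,.025,.067]))
E
```

```text
time: 6.15
ee_pos: [0.4598, 0.0115, 0.1263]
tool_rot: [-0.0, 0.994, 0.112, 0.0]
wrist_force: [0.3, -0.0, -0.9]
finger_gap: 0.0482
finger_force: 31.2
[0.45979378 0.01146348 0.12629742]
[321.06794878 126.48714444] [321.0101824  127.78230616]
```

View pics/w3.png

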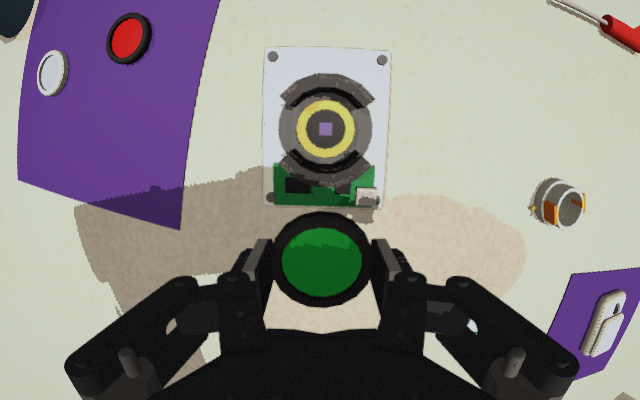

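The barrel is right under the camera: brass seat at (325,129), slots left and right at the same row, plate holes at (273,56), (382,60) and (271,197). The held filter is at (321,262). The ring is at (560,203).

```bash
python3 - <<'E'
from h import *
s,Rm=tool()
im,cast,proj=cam("wrist"); h=cv2.cvtColor(im,cv2.COLOR_BGR2HSV)
def ell(m,near,rad,z,n):
    c=max(cv2.findContours(blob(m,near,rad)[3],cv2.RETR_EXTERNAL,cv2.CHAIN_APPROX_NONE)[0],key=cv2.contourArea)
    w=np.array([cast(*q[0],z)[:2] for q in c],np.float32); e=cv2.fitEllipse(w)
    print(n,np.round(e[0],4),np.round(e[1],4),"tool d mm",np.round(1000*Rm.T@(np.array([*e[0],s["ee_pos"][2]])-s["ee_pos"]),1))
ell(cv2.inRange(h,(45,100,50),(80,255,255)),(321,262),45,s["ee_pos"][2]-.003,"green held")
ell(cv2.inRange(h,(20,80,120),(35,255,255)),(325,129),34,.034,"seat")
ell(cv2.inRange(h,(0,0,0),(180,90,140)),(325,129),50,.067,"rim+")
g=cv2.cvtColor(im,cv2.COLOR_BGR2GRAY); P=[]
for p in((273,56),(382,60),(271,197)):
    u,v,a,_=blob((g<140)*255,p,6); P.append(cast(u,v,.014)); print(u,v,a)
a,b,c=P; print(np.degrees(np.arctan2(*(a-c)[1::-1])),np.degrees(np.arctan2(*(a-b)[1::-1]))-90, np.linalg.norm(a-c),np.linalg.norm(a-b))
print("tool yaw",np.degrees(np.arctan2(Rm[1,0],Rm[0,0])))
# ring orange
m=cv2.inRange(h,(5,130,80),(22,255,255)); u,v,ar,mm=blob(m,(560,203),40); print("ring",u,v,ar,cast(u,v,.03))
E
```

```text
green held [0.4596 0.0115] [0.0365 0.0377] tool d mm [-0.3  0.2 -0. ]
seat [0.5183 0.0218] [0.0408 0.0412] tool d mm [59.2  3.2  0. ]
rim+ [0.5188 0.0227] [0.0563 0.0616] tool d mm [59.9  2.5  0. ]
272.962962962963 56.160493827160494 81.0
381.76190476190476 59.94047619047619 84.0
271.3398058252427 197.01941747572815 103.0
11.266323226133343 11.129551811116201 0.11262813913761303 0.08426998785744806
tool yaw 12.848764753016527
ring 555.5175202156335 210.0458221024259 371.0 [ 0.50571942 -0.20586514  0.03      ]
```

```bash
python3 -m crank '[[[130,0.99,0.05,0,0,0,0],[130,0.99,0.05,0,0,0,0],[130,0.99,0.05,0,0,0,0],[130,0,0,0.7,0,0,0.35],[130,0,0,0.7,0,0,0],[130,0,0,0.6,0,0,0],[130,0,0,0,0,0,0],[130,0,0,0,0,0,0],[130,0,0,0,0,0,0]]]'
python3 - <<'E'
from h import *
s,Rm=tool(); b=np.array([.5183,.0218,s["ee_pos"][2]])
print(s["ee_pos"],"to barrel, tool mm",1000*Rm.T@(b-s["ee_pos"]),"yaw",np.degrees(np.arctan2(Rm[1,0],Rm[0,0])),Rm[:,2])
im,cast,proj=cam("wrist"); cv2.imwrite("pics/w4.png",im)
g=cv2.cvtColor(im,cv2.COLOR_BGR2GRAY); y=np.radians(11.2); X=np.array([np.cos(y),np.sin(y),0]); Y=np.array([-X[1],X[0],0])
for sx in(1,-1):
  for sy in(1,-1):
    q=np.array([.5183,.0218,.014])+sx*.0565*X+sy*.042*Y; p=proj(q)
    if 0<p[0]<640 and 0<p[1]<400:
      u,v,a,_=blob((g<140)*255,p,12); print(np.round(p,1),round(u,1),round(v,1),a)
E
```

```text
time: 7.0
ee_pos: [0.5189, 0.022, 0.0871]
tool_rot: [0.0, 0.995, 0.098, 0.001]
wrist_force: [0.8, -0.6, -0.3]
finger_gap: 0.0478
finger_force: 31.2
[0.51890036 0.02201583 0.08706984] to barrel, tool mm [-0.6309853   0.09421913 -0.00068604] yaw 11.280685374146243 [ 1.16289186e-03 -5.61748449e-05 -9.99999322e-01]
[257.5 135.6] 257.1 136.5 115.0
[385.2 135.8] 385.7 136.9 113.0
[265.9 287.8] 264.9 286.8 433.0
[376.2 288. ] 377.3 286.9 362.0
```

View pics/w4.png

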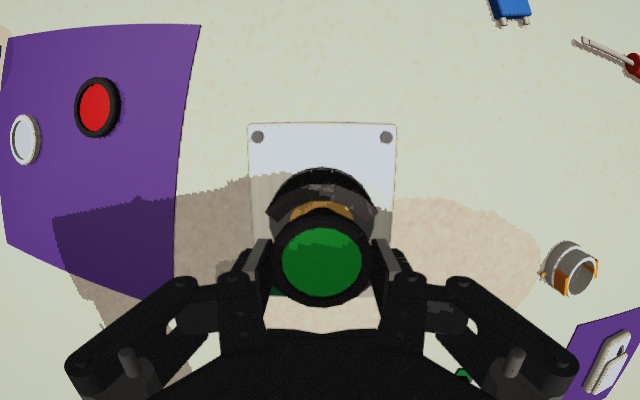

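The filter hangs centred over the barrel, with the plate holes within about 1 px of prediction. I'll lower it in steps, watching the force.

```bash
python3 -m crank '[[[130,-0.04,0,0.3,0,0,0],[130,0,0,0.3,0,0,0],[130,0,0,0.3,0,0,0],[130,0,0,0,0,0,0]]]'; python3 -m crank '[[[130,0,0,0.3,0,0,0],[130,0,0,0.3,0,0,0],[130,0,0,0,0,0,0]]]'
```

```text
time: 7.38
ee_pos: [0.5174, 0.0215, 0.0672]
tool_rot: [-0.0, 0.995, 0.098, -0.0]
wrist_force: [1.5, 1.4, -0.0]
finger_gap: 0.048
finger_force: 31.1
time: 7.63
ee_pos: [0.5171, 0.0213, 0.055]
tool_rot: [0.0, 0.995, 0.098, -0.001]
wrist_force: [0.3, 0.2, -0.7]
finger_gap: 0.048
finger_force: 31.2
```

```bash
python3 -m crank '[[[130,0,0,0.26,0,0,0],[130,0,0,0.26,0,0,0],[130,0,0,0,0,0,0]]]'; python3 -m crank '[[[60,0,0,0,0,0,0],[60,0,0,0,0,0,0],[60,0,0,0,0,0,0],[60,0,0,0,0,0,0]]]';python3 -m crank '[[[60,0,0,-1,0,0,0],[60,0,0,-1,0,0,0],[60,0,0,-1,0,0,0],[60,-1,0,-1,0,0,0],[60,-1,0,-0.2,0,0,0],[60,-1,0,0,0,0,0],[60,0,0,0,0,0,0],[60,0,0,0,0,0,0]]]'
python3 - <<'E'
from h import *
s,Rm=tool(); im,cast,proj=cam("wrist"); h=cv2.cvtColor(im,cv2.COLOR_BGR2HSV)
cv2.imwrite("pics/w5.png",im)
p=proj([.5177,.0215,.043]); u,v,a,mm=blob(cv2.inRange(h,(45,100,40),(80,255,255)),p,24)
print(s["ee_pos"],p,u,v,a,cast(u,v,.043))
d=1000*Rm.T@(np.array([.533,.3212,.0135])-s["ee_pos"]); print("lens tool mm",d)
E
```

```text
time: 7.88
ee_pos: [0.5173, 0.0214, 0.0451]
tool_rot: [0.0, 0.995, 0.098, -0.0]
wrist_force: [-1.3, 0.3, 3.0]
finger_gap: 0.0479
finger_force: 31.4
time: 8.22
ee_pos: [0.5176, 0.0214, 0.046]
tool_rot: [-0.0, 0.995, 0.098, 0.0]
wrist_force: [1.2, -0.3, 0.9]
finger_gap: 0.0654
finger_force: 0.0
time: 8.88
ee_pos: [0.4582, 0.0096, 0.1304]
tool_rot: [-0.0, 0.995, 0.098, 0.0]
wrist_force: [0.7, 0.5, 0.0]
finger_gap: 0.0653
finger_force: 0.0
[0.45821759 0.00963484 0.1303889 ] [321.0986248  126.88163725] 321.0 126.0 1793.0 [0.51829087 0.02168733 0.043     ]
lens tool mm [ 133.96941074 -290.99064585  117.06799578]
```

View pics/w5.png

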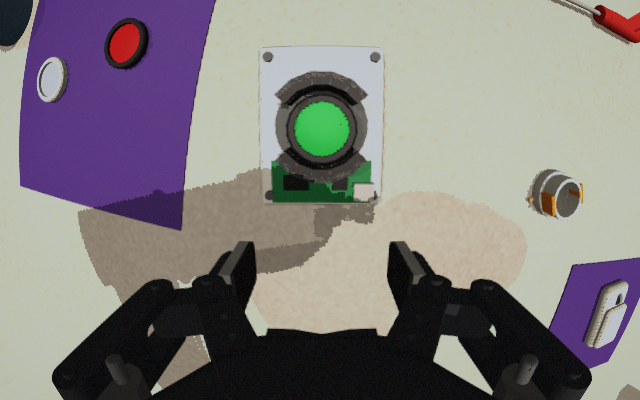

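The green filter is seated, centred at (321,126). Next is the lens.

```bash
python3 -m crank '[[[60,0.45,-0.97,0,0,0,0],[60,0.45,-0.97,0,0,0,0],[60,0.45,-0.97,0,0,0,0],[60,0.45,-0.97,0,0,0,0],[60,0.45,-0.97,0,0,0,0],[60,0.45,-0.97,0,0,0,0],[60,0.45,-0.97,0,0,0,0],[60,0.45,-0.97,0,0,0,0],[60,0.45,-0.97,0,0,0,0],[60,0.45,-0.97,0,0,0,0],[60,0.45,-0.97,0,0,0,0],[60,0.45,-0.97,0,0,0,0],[60,0.45,-0.97,0.5,0,0,0],[60,0.45,-0.97,1,0,0,0],[60,0.4,-0.97,1,0,0,0],[60,0,0,0.5,0,0,0],[60,0,0,0,0,0,0],[60,0,0,0,0,0,0],[60,0,0,0,0,0,0]]]'
cat >> h.py <<'E'
def ell(im,cast,m,near,rad,z,n):
    s,Rm=tool()
    c=max(cv2.findContours(blob(m,near,rad)[3],cv2.RETR_EXTERNAL,cv2.CHAIN_APPROX_NONE)[0],key=cv2.contourArea)
    w=np.array([cast(*q[0],z)[:2] for q in c],np.float32); e=cv2.fitEllipse(w)
    print(n,np.round(e[0],4),np.round(e[1],4),"tool d mm",np.round(1000*Rm.T@(np.array([*e[0],s["ee_pos"][2]])-s["ee_pos"]),1))
E
python3 - <<'E'
from h import *
s,Rm=tool(); im,cast,proj=cam("wrist"); h=cv2.cvtColor(im,cv2.COLOR_BGR2HSV)
print(s["ee_pos"]); cv2.imwrite("pics/w6.png",im)
ell(im,cast,cv2.inRange(h,(0,0,90),(180,60,255)),proj([.533,.3212,.012]),50,.012,"lens")
E
```

```text
time: 10.52
ee_pos: [0.5342, 0.3211, 0.0707]
tool_rot: [-0.0, 0.995, 0.098, 0.001]
wrist_force: [-0.0, 0.9, 0.5]
finger_gap: 0.065
finger_force: 0.0
[0.5341728  0.32105229 0.07074456]
lens [0.5342 0.322 ] [0.0487 0.0501] tool d mm [ 0.  -0.9  0. ]
```

```bash
python3 -m crank '[[[60,0,-0.04,0.9,0,0,0],[60,0,0,0.9,0,0,0],[60,0,0,0.6,0,0,0],[60,0,0,0.42,0,0,0],[60,0,0,0,0,0,0],[60,0,0,0,0,0,0]]]'; python3 -m crank '[[[110,0,0,0,0,0,0],[110,0,0,0,0,0,0],[110,0,0,0,0,0,0],[110,0,0,0,0,0,0],[130,0,0,0,0,0,0],[130,0,0,0,0,0,0],[130,0,0,0,0,0,0]]]' 30
```

```text
time: 11.07
ee_pos: [0.5338, 0.322, 0.0143]
tool_rot: [-0.0, 0.995, 0.098, 0.0]
wrist_force: [0.4, 0.4, 0.4]
finger_gap: 0.0655
finger_force: 0.0
time: 11.65
ee_pos: [0.5342, 0.3225, 0.0153]
tool_rot: [-0.001, 0.995, 0.098, 0.001]
wrist_force: [-1.5, -0.4, 7.0]
finger_gap: 0.0479
finger_force: 29.8
```

```bash
python3 -m crank '[[[130,0,0,-0.5,0,0,0],[130,0,0,-1,0,0,0],[130,0,0,-1,0,0,0],[130,-0.45,0.97,-1,0,0,0],[130,-0.45,0.97,-1,0,0,0],[130,-0.45,0.97,-1,0,0,0],[130,-0.45,0.97,-0.2,0,0,0],[130,-0.45,0.97,0,0,0,0],[130,-0.45,0.97,0,0,0,0],[130,-0.45,0.97,0,0,0,0],[130,-0.45,0.97,0,0,0,0],[130,-0.45,0.97,0,0,0,0],[130,-0.45,0.97,0,0,0,0],[130,-0.45,0.97,0,0,0,0],[130,-0.45,0.97,0,0,0,0],[130,-0.45,0.97,0,0,0,0],[130,-0.45,0.97,0,0,0,0],[130,-0.45,0.97,0,0,0,0],[130,0,0,0,0,0,0],[130,0,0,0,0,0,0]]]'
python3 -m crank '[[[130,0,0,0,0,0,0]]]' 
python3 - <<'E'
from h import *
s,Rm=tool(); im,cast,proj=cam("wrist"); h=cv2.cvtColor(im,cv2.COLOR_BGR2HSV)
e=s["ee_pos"]; print(e,"yaw",np.degrees(np.arctan2(Rm[1,0],Rm[0,0])),s["finger_gap"]); cv2.imwrite("pics/w7.png",im)
ell(im,cast,cv2.inRange(h,(45,100,40),(80,255,255)),proj([.5177,.0215,.043]),24,.0425,"filter in barrel")
m=cv2.inRange(h,(0,0,150),(180,40,255)); lp=e-np.array([0,0,.003])
ell(im,cast,m,proj(lp),48,lp[2],"lens held")
print("to (.5176,.0214) tool mm",1000*Rm.T@(np.array([.5176,.0214,e[2]])-e))
E
```

```text
time: 13.32
ee_pos: [0.4574, 0.0097, 0.1281]
tool_rot: [-0.0, 0.995, 0.097, 0.0]
wrist_force: [0.6, -0.0, -0.2]
finger_gap: 0.0482
finger_force: 31.1
time: 13.4
ee_pos: [0.4578, 0.0105, 0.128]
tool_rot: [-0.0, 0.995, 0.098, 0.0]
wrist_force: [0.1, -0.5, -0.1]
finger_gap: 0.048
finger_force: 31.1
[0.45782611 0.0105327  0.12796703] yaw 11.213378888523769 0.0480037666950642
filter in barrel [0.5181 0.0219] [0.0322 0.0325] tool d mm [61.2  0.9  0. ]
lens held [0.4602 0.0112] [0.0379 0.0403] tool d mm [2.4 0.1 0. ]
to (.5176,.0214) tool mm [6.07460624e+01 9.64009888e-01 5.61505970e-02]
```

View pics/w7.png

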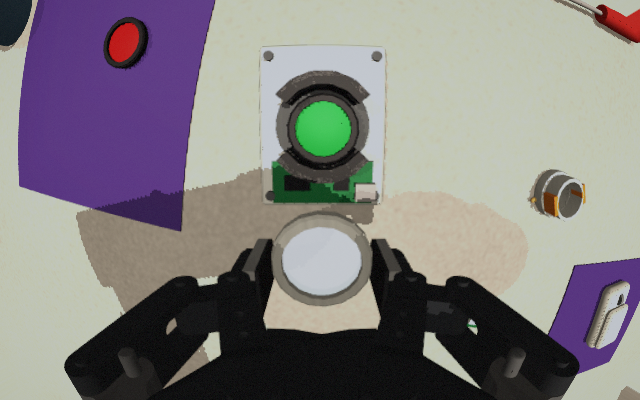

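The lens is held centred at (322,259), and the filter lies flat in the barrel at (323,128).

```bash
python3 -m crank '[[[130,1,0.02,0,0,0,0],[130,1,0.02,0,0,0,0],[130,1,0.01,0,0,0,0],[130,0.02,0,1,0,0,0],[130,0,0,0.8,0,0,0],[130,0,0,0.3,0,0,0],[130,0,0,0,0,0,0],[130,0,0,0,0,0,0]]]'; python3 -m crank '[[[130,0,0,0.3,0,0,0],[130,0,0,0.3,0,0,0],[130,0,0,0,0,0,0]]]';python3 -m crank '[[[130,0,0,0.25,0,0,0],[130,0,0,0.2,0,0,0],[130,0,0,0,0,0,0]]]'
```

```text
time: 14.12
ee_pos: [0.5172, 0.0215, 0.0859]
tool_rot: [0.0, 0.995, 0.098, 0.0]
wrist_force: [-0.0, -0.1, 0.4]
finger_gap: 0.0482
finger_force: 31.1
time: 14.37
ee_pos: [0.5179, 0.0216, 0.0735]
tool_rot: [-0.0, 0.995, 0.098, 0.001]
wrist_force: [2.3, 2.6, 1.1]
finger_gap: 0.0476
finger_force: 31.2
time: 14.62
ee_pos: [0.5178, 0.0214, 0.0643]
tool_rot: [-0.0, 0.995, 0.098, 0.001]
wrist_force: [2.7, 1.3, 1.3]
finger_gap: 0.0481
finger_force: 31.2
```

```bash
python3 -m crank '[[[130,0.02,0,0.2,0,0,0],[130,0,0,0.15,0,0,0],[130,0,0,0,0,0,0]]]';python3 -m crank '[[[130,0,0,0.05,0,0,0],[130,0,0,0,0,0,0]]]'
```

```text
time: 14.87
ee_pos: [0.5176, 0.0211, 0.0571]
tool_rot: [0.0, 0.995, 0.098, 0.0]
wrist_force: [2.7, 0.1, -0.7]
finger_gap: 0.0478
finger_force: 31.2
time: 15.03
ee_pos: [0.5176, 0.0211, 0.0567]
tool_rot: [0.0, 0.995, 0.098, 0.0]
wrist_force: [2.6, -0.7, 1.0]
finger_gap: 0.0476
finger_force: 31.4
```

```bash
python3 -m crank '[[[130,0,0,0.05,0,0,0],[130,0,0,0,0,0,0]]]'; python3 -m crank '[[[60,0,0,0,0,0,0],[60,0,0,0,0,0,0],[60,0,0,0,0,0,0],[60,0,0,0,0,0,0]]]';python3 -m crank '[[[60,0,0,-1,0,0,0],[60,0,0,-1,0,0,0],[60,0,0,-1,0,0,0],[60,-1,0.5,-1,0,0,0],[60,-1,0.5,0,0,0,0],[60,-1,0.5,0,0,0,0],[60,0,0.5,0,0,0,0],[60,0,0,0,0,0,0],[60,0,0,0,0,0,0]]]'
python3 - <<'E'
from h import *
s,Rm=tool(); im,cast,proj=cam("wrist"); h=cv2.cvtColor(im,cv2.COLOR_BGR2HSV)
cv2.imwrite("pics/w8.png",im); e=s["ee_pos"]; print(e)
ell(im,cast,cv2.inRange(h,(0,0,140),(180,60,255)),proj([.5177,.0215,.053]),28,.053,"lens in barrel")
m=cv2.inRange(h,(5,120,60),(25,255,255)); u,v,ar,mm=blob(m,proj([.506,-.208,.025]),45)
n,l,st,ce=cv2.connectedComponentsWithStats(mm)
for i in range(1,n):
    if st[i,4]>15: print(st[i],ce[i],cast(*ce[i],.027))
E
```

```text
time: 15.2
ee_pos: [0.5176, 0.0211, 0.0558]
tool_rot: [0.0, 0.995, 0.098, 0.0]
wrist_force: [0.8, -0.4, 4.0]
finger_gap: 0.048
finger_force: 31.6
time: 15.53
ee_pos: [0.5166, 0.0211, 0.0549]
tool_rot: [0.0, 0.995, 0.098, -0.001]
wrist_force: [-0.1, -0.9, 0.4]
finger_gap: 0.0653
finger_force: 0.0
time: 16.28
ee_pos: [0.4664, -0.0299, 0.1354]
tool_rot: [-0.0, 0.995, 0.097, -0.0]
wrist_force: [0.2, 1.0, -1.1]
finger_gap: 0.0655
finger_force: 0.0
[ 0.46641452 -0.02994561  0.13538966]
lens in barrel [0.5178 0.0225] [0.0378 0.0388] tool d mm [ 60.3 -41.1  -0. ]
[539 181  15  21 108] [547.87037037 191.05555556] [ 0.52037394 -0.2420099   0.027     ]
[507 190  16  25 279] [514.21146953 201.78494624] [ 0.50178253 -0.20316561  0.027     ]
[494 195   7   6  29] [497.17241379 197.75862069] [ 0.50147805 -0.18246645  0.027     ]
```

View pics/w8.png

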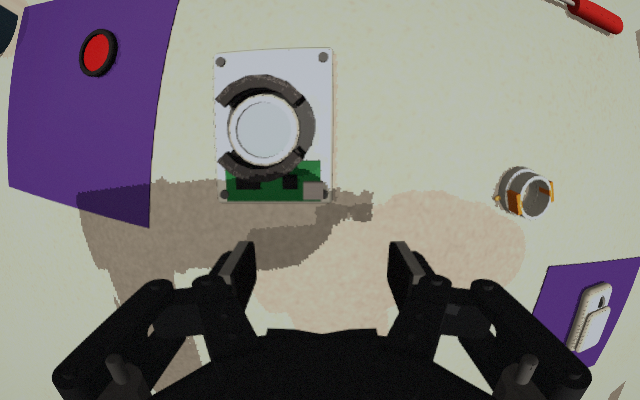

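The lens is seated flat at (264,130). The ring is at (524,194), flats turned. I'll go look at it from directly above.

```bash
python3 -m crank '[[[60,-0.23,0.96,0,0,0,0],[60,-0.23,0.96,0,0,0,0],[60,-0.23,0.96,0,0,0,0],[60,-0.23,0.96,0,0,0,0],[60,-0.23,0.96,0,0,0,0],[60,-0.23,0.96,0,0,0,0],[60,-0.23,0.96,0,0,0,0],[60,-0.23,0.96,0,0,0,0],[60,-0.23,0.96,0,0,0,0],[60,-0.23,0.96,0,0,0,0],[60,-0.23,0.96,0,0,0,0],[60,0,0,0,0,0,-1],[60,0,0,0,0,0,-1],[60,0,0,0,0,0,-1],[60,0,0,0,0,0,-0.19],[60,0,0,0,0,0,0],[60,0,0,0,0,0,0]]]'
python3 - <<'E'
from h import *
s,Rm=tool(); im,cast,proj=cam("wrist"); h=cv2.cvtColor(im,cv2.COLOR_BGR2HSV)
e=s["ee_pos"]; print(e,"yaw",np.degrees(np.arctan2(Rm[1,0],Rm[0,0])))
p=proj([.511,-.222,.036]); m=cv2.inRange(h,(5,120,60),(25,255,255)); mm=blob(m,p,60)[3]
n,l,st,ce=cv2.connectedComponentsWithStats(mm)
for i in range(1,n):
    if st[i,4]>15: print(st[i],np.round(ce[i],1))
x,y=int(p[0]),int(p[1]); cr=im[max(y-60,0):y+60,x-80:x+80]; print(x-80,max(y-60,0)); cv2.imwrite("pics/w9.png",cv2.resize(cr,None,fx=5,fy=5,interpolation=cv2.INTER_CUBIC)); cv2.imwrite("pics/w9f.png",im)
E
```

```text
time: 17.75
ee_pos: [0.4581, -0.2464, 0.1352]
tool_rot: [-0.0, 0.975, 0.223, -0.0]
wrist_force: [-0.2, -0.3, 1.3]
finger_gap: 0.0654
finger_force: 0.0
[ 0.45814844 -0.24644317  0.13521465] yaw 25.75563039818266
[347 115  11  26 131] [350.9 127. ]
[285 117  12  27 155] [291.9 130.2]
[344 123   4   9  31] [345.4 127.5]
[297 126   3   8  21] [298.  129.3]
242 69
```

View pics/w9.png

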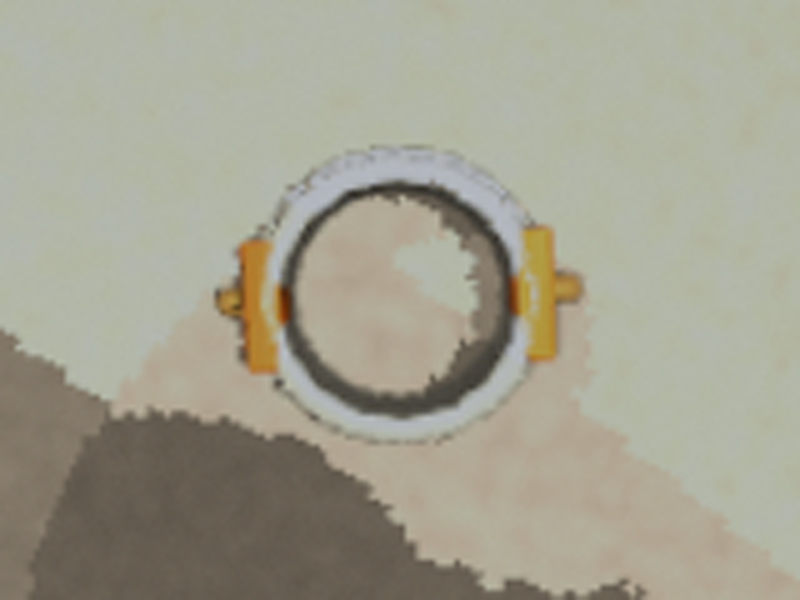

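The ring is seen from above. Its flats are at crop (258,306) and (542,294), centre (400,300), which is image (322,129). The tilt relative to the tool is about 2.3°, with the right side toward +x.

```bash
python3 - <<'E'
from h import *
s,Rm=tool(); im,cast,proj=cam("wrist"); e=s["ee_pos"]
a=cast(242+258/5,69+306/5,.036); b=cast(242+542/5,69+294/5,.036); c=(a+b)/2
print(c,np.linalg.norm(a-b),"ring y axis off tool y deg",np.degrees(np.arctan2(*(Rm.T@(b-a))[:2])),"tool mm",1000*Rm.T@(c-e))
E
```

```text
[ 0.51128576 -0.22136874  0.036     ] 0.041636277543850755 ring y axis off tool y deg 2.496972446927178 tool mm [58.82452807  0.56198275 99.29064526]
```

```bash
python3 -m crank '[[[60,0.98,0.01,0,0,0,0],[60,0.98,0.01,0,0,0,0],[60,0.98,0.01,0,0,0,0],[60,0,0,0,0,0,-0.54],[60,0,0,1,0,0,0],[60,0,0,1,0,0,0],[60,0,0,1,0,0,0],[60,0,0,0.8,0,0,0],[60,0,0,0.6,0,0,0],[60,0,0,0.6,0,0,0],[60,0,0,0,0,0,0],[60,0,0,0,0,0,0]]]'
python3 - <<'E'
from h import *
s,Rm=tool(); e=s["ee_pos"]
print(e,"yaw",np.degrees(np.arctan2(Rm[1,0],Rm[0,0])),s["wrist_force"],1000*Rm.T@(np.array([.5113,-.2214,e[2]])-e))
E
python3 -m crank '[[[110,0,0,0,0,0,0],[110,0,0,0,0,0,0],[110,0,0,0,0,0,0],[110,0,0,0,0,0,0],[140,0,0,0,0,0,0],[140,0,0,0,0,0,0],[140,0,0,0,0,0,0]]]' 60
```

```text
time: 18.85
ee_pos: [0.5108, -0.2216, 0.0352]
tool_rot: [-0.0, 0.97, 0.244, -0.001]
wrist_force: [-0.4, 0.7, 0.4]
finger_gap: 0.0654
finger_force: 0.0
[ 0.51078117 -0.22155665  0.03521041] yaw 28.302896810338893 [-0.41762806  0.74637699  0.37326984] [ 0.53107997  0.10807263 -0.00067853]
time: 19.43
ee_pos: [0.5117, -0.2219, 0.0364]
tool_rot: [0.001, 0.97, 0.245, 0.001]
wrist_force: [-0.5, 0.2, 5.7]
finger_gap: 0.0444
finger_force: 61.0
```

```bash
python3 -m crank '[[[140,0,0,-0.5,0,0,0],[140,0,0,-1,0,0,0],[140,0,0,-1,0,0,0],[140,0,0,-1,0,0,0],[140,0.55,-0.96,-1,0,0,0],[140,0.55,-0.96,-0.8,0,0,0],[140,0.55,-0.96,0,0,0,0],[140,0.55,-0.96,0,0,0,0],[140,0.55,-0.96,0,0,0,0],[140,0.55,-0.96,0,0,0,0],[140,0.55,-0.96,0,0,0,0],[140,0.55,-0.96,0,0,0,0],[140,0.55,-0.96,0,0,0,0],[140,0.55,-0.96,0,0,0,0],[140,0.54,-0.96,0,0,0,0],[140,0,0,0,0,0,1],[140,0,0,0,0,0,1],[140,0,0,0,0,0,1],[140,0,0,0,0,0,0.73],[140,0,0,0,0,0,0]]]'
python3 -m crank '[[[140,0,0,0,0,0,0],[140,0,0,0,0,0,0]]]'
python3 - <<'E'
from h import *
s,Rm=tool(); e=s["ee_pos"]; im,cast,proj=cam("wrist"); cv2.imwrite("pics/w10.png",im)
print(e,"yaw",np.degrees(np.arctan2(Rm[1,0],Rm[0,0])),Rm[:,2],1000*Rm.T@(np.array([.5176,.0214,e[2]])-e))
h=cv2.cvtColor(im,cv2.COLOR_BGR2HSV)
ell(im,cast,cv2.inRange(h,(0,0,150),(180,50,255)),proj(e),45,e[2],"ring top")
E
```

```text
time: 21.1
ee_pos: [0.5168, 0.0217, 0.1416]
tool_rot: [-0.0, 0.995, 0.097, -0.0]
wrist_force: [-0.5, -0.5, -0.7]
finger_gap: 0.0445
finger_force: 61.5
time: 21.27
ee_pos: [0.517, 0.0216, 0.1415]
tool_rot: [-0.0, 0.995, 0.099, -0.0]
wrist_force: [0.5, -0.2, -1.7]
finger_gap: 0.0445
finger_force: 61.5
[0.51700025 0.02157678 0.14154775] yaw 11.32365786623413 [-2.25729846e-04  6.30676273e-05 -9.99999973e-01] [ 5.53360356e-01  2.91101701e-01 -1.46529937e-04]
ring top [0.538 0.025] [0.0543 0.0891] tool d mm [21.3  0.7 -0. ]
```

View pics/w10.png

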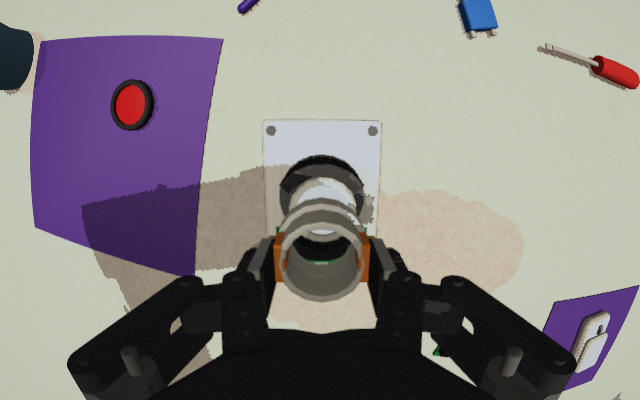

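The ring is held level between the pads at (322,260), with the lens visible below it in the barrel. Lowering it now.

```bash
python3 -m crank '[[[140,0,0.015,1,0,0,0],[140,0,0,0.6,0,0,0],[140,0,0,0.3,0,0,0],[140,0,0,0.2,0,0,0],[140,0,0,0,0,0,0]]]'; python3 -m crank '[[[140,0,0,0.15,0,0,0],[140,0,0,0.15,0,0,0],[140,0,0,0,0,0,0]]]'; python3 -m crank '[[[140,0,0,0.1,0,0,0],[140,0,0,0,0,0,0],[140,0,0,0,0,0,0]]]'
```

```text
time: 21.73
ee_pos: [0.5169, 0.0212, 0.099]
tool_rot: [0.0, 0.995, 0.098, -0.001]
wrist_force: [0.2, -0.6, -1.1]
finger_gap: 0.0444
finger_force: 61.6
time: 21.98
ee_pos: [0.5172, 0.0213, 0.0933]
tool_rot: [-0.0, 0.995, 0.098, -0.0]
wrist_force: [0.1, 0.0, -1.1]
finger_gap: 0.0443
finger_force: 61.6
time: 22.23
ee_pos: [0.5172, 0.0213, 0.0915]
tool_rot: [0.0, 0.995, 0.098, 0.0]
wrist_force: [0.2, 0.0, -0.8]
finger_gap: 0.0442
finger_force: 61.6
```

```bash
python3 -m crank '[[[140,0,0,0.1,0,0,0],[140,0,0,0,0,0,0],[140,0,0,0,0,0,0]]]'; python3 -m crank '[[[140,0,0,0.1,0,0,0],[140,0,0,0.05,0,0,0],[140,0,0,0,0,0,0],[140,0,0,0,0,0,0]]]'; python3 -m crank '[[[140,0,0,0.05,0,0,0],[140,0,0,0.05,0,0,0],[140,0,0,0,0,0,0],[140,0,0,0,0,0,0]]]'
```

```text
time: 22.48
ee_pos: [0.5176, 0.0213, 0.0899]
tool_rot: [0.0, 0.995, 0.098, 0.0]
wrist_force: [1.2, 0.1, 1.9]
finger_gap: 0.0444
finger_force: 61.8
time: 22.82
ee_pos: [0.5176, 0.0213, 0.0869]
tool_rot: [0.0, 0.995, 0.098, 0.0]
wrist_force: [-0.6, -0.0, 4.3]
finger_gap: 0.0446
finger_force: 62.1
time: 23.15
ee_pos: [0.5177, 0.0214, 0.0853]
tool_rot: [0.0, 0.995, 0.098, 0.001]
wrist_force: [-2.1, -0.7, 7.7]
finger_gap: 0.0441
finger_force: 62.3
```

```bash
python3 -m crank '[[[140,0,0,0,0,0,0.6],[140,0,0,0,0,0,0.6],[140,0,0,0,0,0,0.6],[140,0,0,0,0,0,0.6],[140,0,0,0,0,0,0.6],[140,0,0,0,0,0,0.6],[140,0,0,0,0,0,0.6],[140,0,0,0,0,0,0.6],[140,0,0,0,0,0,0.6],[140,0,0,0,0,0,0.6],[140,0,0,0,0,0,0],[140,0,0,0,0,0,0]]]'; python3 -c "from h import *;print(bot.read_state()['moment'])"
python3 -m crank '[[[140,0,0,0,0,0,0.6],[140,0,0,0,0,0,0.6],[140,0,0,0,0,0,0.6],[140,0,0,0,0,0,0.6],[140,0,0,0,0,0,0.6],[140,0,0,0,0,0,0.6],[140,0,0,0,0,0,0.6],[140,0,0,0,0,0,0.6],[140,0,0,0,0,0,0.6],[140,0,0,0,0,0,0.6],[140,0,0,0,0,0,0],[140,0,0,0,0,0,0]]]'; python3 -c "from h import *;s,R_=tool();print(s['moment'],np.degrees(np.arctan2(R_[1,0],R_[0,0])))"
```

```text
time: 24.15
ee_pos: [0.5182, 0.0214, 0.0855]
tool_rot: [-0.0, 0.99, -0.141, 0.001]
wrist_force: [-0.5, -0.4, 7.3]
finger_gap: 0.0442
finger_force: 62.3
[-0.02684239  0.09073893 -0.05929391]
time: 25.15
ee_pos: [0.5182, 0.0214, 0.0855]
tool_rot: [-0.0, 0.928, -0.373, 0.001]
wrist_force: [-0.7, 0.7, 6.7]
finger_gap: 0.0443
finger_force: 62.3
[-0.02317435  0.07150939 -0.03763604] -43.76343040124282
```

```bash
python3 -m crank '[[[140,0,0,0,0,0,0.6],[140,0,0,0,0,0,0.6],[140,0,0,0,0,0,0.6],[140,0,0,0,0,0,0.6],[140,0,0,0,0,0,0.6],[140,0,0,0,0,0,0.6],[140,0,0,0,0,0,0.6],[140,0,0,0,0,0,0.6],[140,0,0,0,0,0,0.6],[140,0,0,0,0,0,0.6],[140,0,0,0,0,0,0.6],[140,0,0,0,0,0,0],[140,0,0,0,0,0,0]]]'; python3 -c "from h import *;s,R_=tool();print(s['moment'],np.degrees(np.arctan2(R_[1,0],R_[0,0])))"
python3 -m crank '[[[140,0,0,0,0,0,0.4],[140,0,0,0,0,0,0.4],[140,0,0,0,0,0,0.4],[140,0,0,0,0,0,0.3],[140,0,0,0,0,0,0],[140,0,0,0,0,0,0]]]'; python3 -c "from h import *;s,R_=tool();print(s['moment'],np.degrees(np.arctan2(R_[1,0],R_[0,0])))"
```

```text
time: 26.23
ee_pos: [0.5182, 0.0214, 0.0855]
tool_rot: [-0.001, 0.799, -0.602, 0.001]
wrist_force: [-0.0, 0.5, 5.5]
finger_gap: 0.0445
finger_force: 62.3
[ 0.00051004  0.10316905 -0.05189682] -74.01406295289868
time: 26.73
ee_pos: [0.5182, 0.0222, 0.0855]
tool_rot: [-0.001, 0.761, -0.648, 0.001]
wrist_force: [-0.3, 3.3, 7.6]
finger_gap: 0.0445
finger_force: 62.4
[1.18893998 0.36773731 0.49671329] -80.81253308073562
```

It has reached the stop: yaw −80.8°, and the moment has risen. Unload, release, rise, and inspect.

```bash
python3 -m crank '[[[140,0,0,-0.1,0,0,-0.2],[140,0,0,0,0,0,0],[90,0,0,0,0,0,0],[60,0,0,0,0,0,0],[60,0,0,0,0,0,0],[60,0,0,0,0,0,0],[60,0,0,0,0,0,0]]]'; python3 -m crank '[[[60,0,0,-0.5,0,0,0],[60,0,0,-1,0,0,0],[60,0,0,-1,0,0,0],[60,-1,0,-1,0,0,0],[60,-1,0,-1,0,0,0],[60,-1,0,0,0,0,0],[60,0,0,0,0,0,0],[60,0,0,0,0,0,0]]]'
python3 - <<'E'
from h import *
s,Rm=tool(); im,cast,proj=cam("wrist"); cv2.imwrite("pics/w11.png",im); h=cv2.cvtColor(im,cv2.COLOR_BGR2HSV)
m=cv2.inRange(h,(5,120,60),(25,255,255)); mm=blob(m,proj([.5178,.0216,.087]),60)[3]
n,l,st,ce=cv2.connectedComponentsWithStats(mm); print(s["ee_pos"],proj([.5178,.0216,.087]))
for i in range(1,n):
    if st[i,4]>15: print(st[i],np.round(ce[i],1),cast(*ce[i],.087))
u=ce[1+np.argsort(-st[1:,4])[:2]]; a,b=cast(*u[0],.087),cast(*u[1],.087); print((a+b)/2,"yaw of flats line - barrel x",np.degrees(np.arctan2(*(a-b)[1::-1]))-11.2)
E
```

```text
time: 27.32
ee_pos: [0.5169, 0.021, 0.0861]
tool_rot: [0.0, 0.766, -0.643, -0.0]
wrist_force: [-0.7, -1.4, -0.3]
finger_gap: 0.0653
finger_force: 0.0
time: 27.98
ee_pos: [0.5067, 0.081, 0.1772]
tool_rot: [-0.0, 0.767, -0.642, 0.0]
wrist_force: [0.9, 0.5, -0.0]
finger_gap: 0.0655
finger_force: 0.0
[0.50666712 0.08101963 0.17720633] [320.41830908 127.43375275]
[347 113   7  29 154] [350.4 127.6] [0.49708119 0.01788523 0.087     ]
[287 114   8  29 156] [289.9 128. ] [0.53887596 0.0256129  0.087     ]
[343 123   4  10  34] [344.6 127.3] [0.50109552 0.01839049 0.087     ]
[295 124   3   8  23] [296.  127.3] [0.5347466  0.02445258 0.087     ]
[0.51797857 0.02174906 0.087     ] yaw of flats line - barrel x -0.7245658148905552
```

View pics/w11.png

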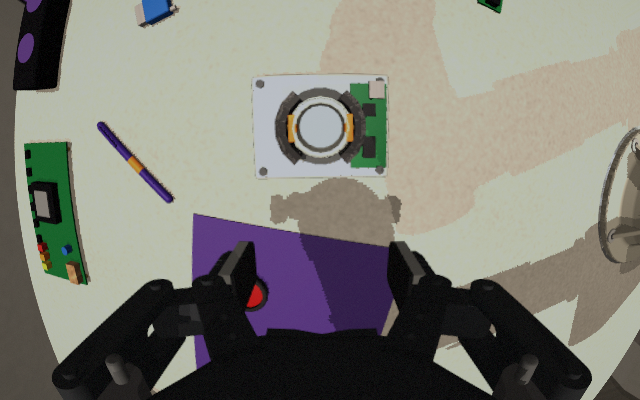

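The ring sits centred at (320,128), level, with its flats and pins along barrel x (within 0.7°). The gripper is clear, so I'm handing in.

```bash
python3 -c "from station import bot;print(bot.finish_job())"
```

```text
the job is handed in; nothing more can be done
None
```

The job is handed in at about 28 s: the filter and lens are in the barrel, and the ring is turned to its stop and released with its pins within 1° of barrel x; the hand-in returned no verdict, and I judged the clamping from the turn, the forces and the last picture, since the spring seat can't be read directly.

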